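Set the fossil pick in the sloping tool rest

ROBOT

A 7-joint arm with a two-finger parallel gripper is mounted at the origin on the work surface. World frame = base frame: x ahead of the robot, y to its left, z up, the work surface at z = 0. Lengths are in m, angles in rad, forces in N, time in s.
With the tool pointing down it reaches from about 0.4 to 0.85 m from the base axis. Payload 4.5 kg.
Tool frame: the origin (TCP) lies between the finger pads; the fingertips stand 19 mm ahead of it and the grasp point (between the pads) is the TCP (r.nose_length is the distance from the TCP to the fingertips, in m); z points along the fingers, x is the direction in which the jaws open and shut, and the axes are right-handed (so a half turn about z gives the same grasp; the last joint's range is limited). The gripper opens to 88 mm and grips with 3 to 60 N. Pads are 18 mm wide; open, the fingers measure 123 mm over their backs; the gripper's body (75 mm by 187 mm) begins 45 mm behind the grasp point.
Start: joints at [-1.215, 0.689, -0.195, 1.565, 0.157, 0.902, -0.215], TCP at [0.198, 0.593, 0.258] pointing down, gripper open.
Joint ranges: [-3.01, 3.01], [-0.46, 2.08], [-1.47, 1.51], [0.13, 2.56], [-1, 4.14], [0.04, 2.09], [-2.66, 2.66]. Speed limits (rad/s): [2.57, 2.57, 3.14, 3.14, 3.14, 3.14, 3.14].

INTERFACE

Orientations are given as a unit quaternion [x, y, z, w].
In Python, from plant import get_state, vision, r gives the robot as it stands.
- The arm moves only by the tool play_rows, never from a script. Its argument "deltas" is a list that holds one entry, the list of rows, each a list of 7 numbers: the gripper command: -1 is fully open, 1 is shut, values between are in proportion, then the shift along the tool's x, y, z normalised to -1 to 1, where 1 is 300 mm, then the turn, a rotation vector about the tool's x, y, z normalised to -1 to 1, where 1 is pi rad. A call has 1 to 5 rows; each row is the pose to reach, as a shift and turn from the pose measured when the call began, along the tool's axes at that moment, turning the shorter way round; what a row does not reach only later rows make up. A row lasts 1/8 s, in which the tool goes at most 62.5 mm and 10.7 degrees, less where a joint would pass 70% of its speed; a pose out of reach is approached as far as the arm can. A call with a number of a shift or a turn outside -1 to 1 is refused whole. A call with a gripper value outside its range is refused whole. The fingers move at their own pace and stop on an object; "force" is the grip in N (left out, the last holds). Time passes only in rows, so rows that repeat a pose let the fingers close. It gives the time, the measured TCP pose, the force and the opening at its end, in the units of the state.
- get_state(): the state, without advancing time (a new reading comes with each control period).
- vision.snapshot(name): name is "side" or "top"; returns the picture (480x640x3 uint8, red, green, blue); there is no depth.
- vision.camera_model(name): a dict with "vfov" (degrees; the focal length in pixels is half the picture's height over the tangent of half this angle, whatever the lens; pixels are square), "cx", "cy" (the principal point, pixels), "world_to_cam" (4x4, takes a point from world to camera coordinates). Camera axes: x right, y up, looking along -z (the intrinsics and any distortion apply to the point x, -y, -z); pixel columns grow to the right and rows downward; lengths in m; the calibration is good to about 2 mm. A picture is of the moment at which its call begins. camera_model takes no time and is no camera call.
- r.finish_job(): hands the job in, once; it reports no verdict.
The state is a dict: "clock": time; "q": joint angles; "qd": joint speeds; "joint_torque": joint torques, N m; "tool_pos": TCP position; "eef_rot": TCP orientation; "contact_force": force on the tool from outside, world axes, zero at the start; "moment": the same for the moment, N m; "opening": opening from 0.0 (shut) to 1.0 (fully open).
Only numpy, scipy, OpenCV 4.12 (cv2) and the standard library are available. Lean on these libraries where they do the work, as an engineer would, in place of code of your own. Each camera call takes 0.05 s, during which the arm holds its last target.

TASK

Three wooden-handled hand tools lie on the bench. Take the one with the slender round pointed shank (the pick) and lay it in the sloping two-fork rest, point down the slope, with its handle in the upper fork, its bare steel shank in the lower fork and the front end of the handle just above the lower fork or against it, so that it can be taken up again at that slant. Let go of it and leave the other two tools where they lie.

Things in the scene. Friction and masses are not known exactly. Their poses are not given: they have to be found in the camera images.
- pick_center (a point): Pick, 230 mm long, lying on the table: eight-sided wooden handle 22 mm across flats, then a bare round steel shank 8 mm thick, tapering to a point in the last 18 mm. Origin on its axis, 11 mm above the table, near the balance point: handle from 85 mm behind to 55 mm ahead, point 145 mm ahead. x runs along the tool to its point, z up; two flats face sideways. About 120 g.
- rest_seat (a point): Where pick_center lies when home in the fixed rest: same axes, x down the slope 25 deg below level, z square to it, up; 105 mm above the table. Two 90 deg V forks 10 mm thick, mouths 57 mm: upper 50-60 mm behind, for the handle; lower 55-65 mm ahead, for the shank, stops the handle. Arm tops 13 and 23 mm above the axis; free between, down to a rail 52 mm below the axis. The pick may stay put or slide home.
- chisel_center (a point): Bystander: flat chisel, same handle as the pick, steel blade 28 mm wide, 5 mm thick. Origin on its axis, 11 mm above the table, x towards the blade: handle from 85 mm behind to 55 mm ahead, blade end 145 mm ahead.
- scraper_center (a point): Bystander: scraper, same handle as the pick, thin steel shank ending in a flat round disc 38 mm across. Origin on its axis, 11 mm above the table, x towards the disc: handle from 85 mm behind to 55 mm ahead, disc end 147 mm ahead.

How it is judged:
By the outcome, as a careful person would: the job done as asked, in the order asked, and still so for the second after the job is handed in, with the robot touching nothing.
It also fails if it takes over 35 s, if anything falls off the work surface, if the arm or the gripper's body presses on something with over 40 N, if the wrist force passes 120 N, or if a joint passes its speed limit or range.

## Working session

There is one attempt and no reset: what is moved stays moved. The work goes in short steps, Python scripts to look and compute and a tool call to move; the robot and the scene stay as the last step left them, time stands still between calls to the robot, and variables do not carry over. Pictures are saved under pics/ and viewed, and the job is handed in when it is done.

Besides the shell and the picture viewer there is one more tool, called after "Emit:" by a JSON object that holds its "api" and its "payload". play_rows: Moves the arm, as the interface text tells. Scaled input: -1 to 1 covers 300 mm each way for a shift and pi rad each way for a turn. Its arguments: {"type":"object","properties":{"deltas":{"type":"array"},"force":{"type":"number"}},"required":["deltas"]}

```bash
ls; mkdir -p pics; python3 - <<'E'
from plant import get_state, vision, r
import cv2
s=get_state();print(s['clock'],s['tool_pos'],s['eef_rot'],s['opening'],r.nose_length)
for n in('side','top'):
    cv2.imwrite(f'pics/{n}0.png',vision.snapshot(n)[:,:,::-1]);print(n,vision.camera_model(n))
E
```

```text
pics
0.0 [0.19752989 0.59234538 0.25692329] [ 8.11241220e-01  5.84710924e-01 -6.94117450e-04  5.80315035e-04] 1.0008618960962055 0.019
side {'vfov': 49.571692750659984, 'cx': 322.16010972853604, 'cy': 243.6795665404563, 'world_to_cam': array([[ 0.99412076, -0.10793124,  0.00864701, -0.55359192],
       [ 0.06195707,  0.63252149,  0.7720608 , -0.09830056],
       [-0.0887989 , -0.76698592,  0.63548985, -0.89644329],
       [ 0.        ,  0.        ,  0.        ,  1.        ]])}
top {'vfov': 43.15025434467996, 'cx': 309.63328259575803, 'cy': 240.96695865009735, 'world_to_cam': array([[-0.00971897, -0.99976107, -0.01957898, -0.01706027],
       [ 0.99530114, -0.0115583 ,  0.09613555, -0.54831382],
       [-0.09633888, -0.01855264,  0.99517567, -1.12799794],
       [ 0.        ,  0.        ,  0.        ,  1.        ]])}
```

View pics/side0.png

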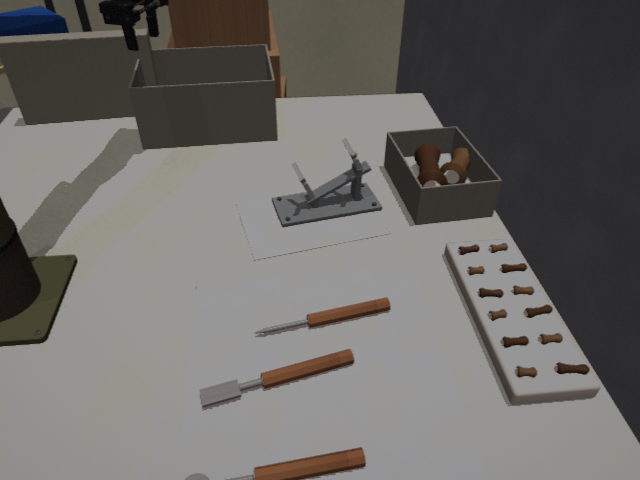

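View pics/top0.png

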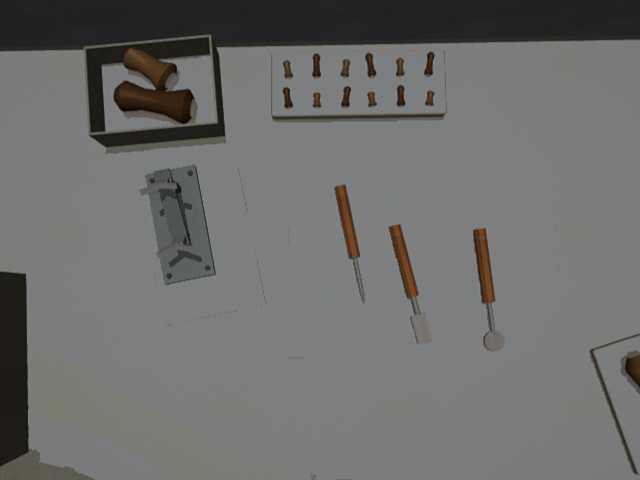

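```bash
python3 - <<'E'
import cv2
a=cv2.imread('pics/top0.png');b=cv2.imread('pics/side0.png')
f=lambda i,x,y,w,h,n,k:cv2.imwrite(n,cv2.convertScaleAbs(cv2.resize(i[y:y+h,x:x+w],None,fx=k,fy=k,interpolation=cv2.INTER_CUBIC),alpha=1.6))
f(a,130,155,130,140,'pics/rt.png',4);f(b,230,130,160,125,'pics/rs.png',5)
f(a,320,175,60,135,'pics/pt.png',4);f(b,250,290,150,50,'pics/ps.png',5)
E
```

```text
(no output)
```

View pics/rt.png

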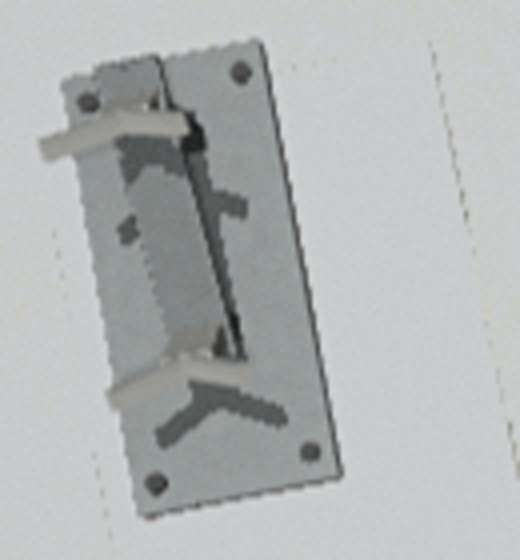

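View pics/rs.png

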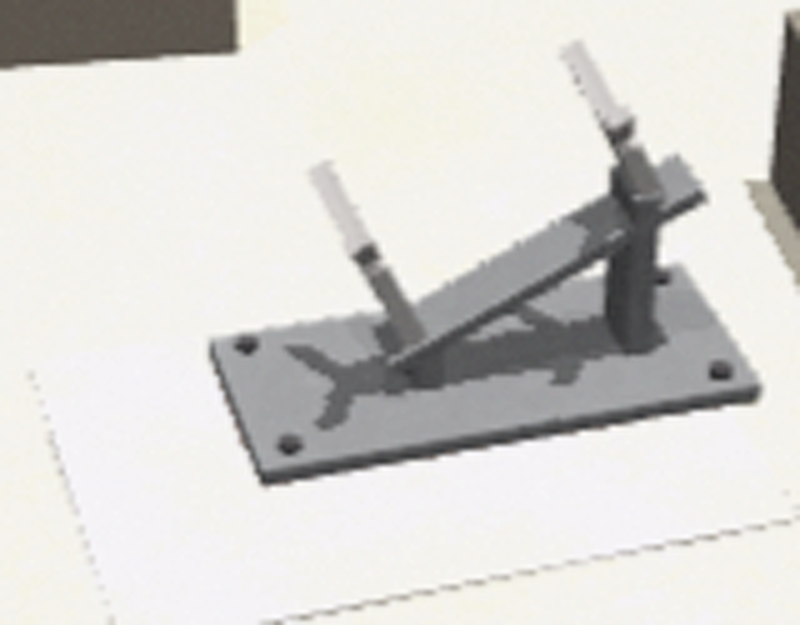

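View pics/pt.png

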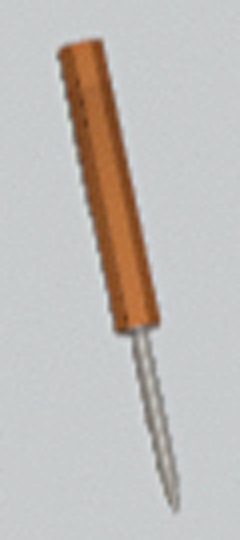

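View pics/ps.png

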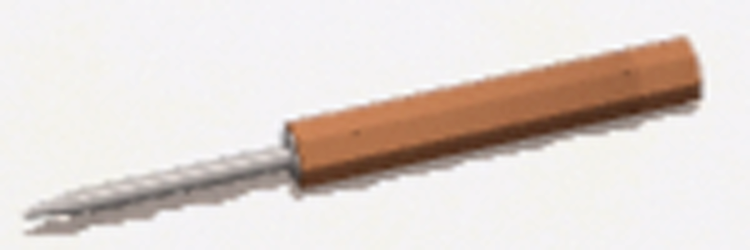

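```bash
cat > h.py <<'E'
import numpy as np
from scipy.optimize import least_squares
from plant import get_state, vision, r
from scipy.spatial.transform import Rotation as R
CM={n:vision.camera_model(n) for n in('side','top')}
def proj(n,P):
    c=CM[n];f=240/np.tan(np.radians(c['vfov'])/2);P=np.atleast_2d(P)
    q=P@c['world_to_cam'][:3,:3].T+c['world_to_cam'][:3,3]
    return np.c_[c['cx']+f*q[:,0]/-q[:,2],c['cy']-f*q[:,1]/-q[:,2]]
def T(p,pitch=0,):
    return R.from_euler('ZY',[p[2],pitch])
def fit(fn,obs,x0):
    # obs list of (cam,local pt,px)
    s=least_squares(lambda p:np.concatenate([proj(n,fn(p,np.array(l)))[0]-u for n,l,u in obs]),x0,x_scale=.01)
    return s.x,s.fun.reshape(-1,2)
pickf=lambda p,l:T(p).apply(l)+[p[0],p[1],.011]
restf=lambda p,l:T(p,np.radians(25)).apply(l)+[p[0],p[1],.105]
E
python3 - <<'E'
from h import *
o=[('top',(-.085,0,0),(340,186)),('top',(.055,0,0),(354.2,257.2)),('top',(.145,0,0),(364,303)),
('side',(-.085,0,0),(250+697/5,290+68/5)),('side',(.055,0,0),(250+292/5,290+153/5)),('side',(.145,0,0),(250+28/5,290+215/5))]
for q in(o,o[:3],o[3:]):
    p,e=fit(pickf,q,[.6,0,3]);print(p,np.round(e,1).tolist())
w=.0285
o=[('top',(-.055,-w,.013),(141.25,192)),('top',(-.055,w,.013),(177.5,186.25)),('top',(.06,-w,.023),(158.75,254.5)),('top',(.06,w,.023),(191.2,247.5)),
('side',(.06,-w,.023),(294.4,164)),('side',(-.055,-w,.013),(345,139.6)),('side',(.06,w,.023),(303.4,181)),('side',(-.055,w,.013),(354.4,156))]
for q in(o,o[:4],o[4:]):
    p,e=fit(restf,q,[.6,.3,3]);print(p,np.round(e,1).tolist())
E
```

```text
[ 0.57547966 -0.09887368  3.32405059] [[0.4, -1.5], [0.5, -2.1], [0.0, -1.7], [-2.1, -0.1], [-0.5, 0.1], [-1.9, -0.5]]
[ 0.57203721 -0.09814784  3.32623143] [[-0.0, 0.3], [0.2, -0.4], [-0.1, 0.1]]
[ 0.5779535  -0.0995011   3.32424419] [[-0.6, 0.1], [1.0, 0.3], [-0.4, -0.3]]
[0.59038814 0.22550238 3.32615492] [[2.8, -1.7], [-1.2, -2.3], [1.9, -1.3], [0.8, -0.5], [-1.4, -0.7], [-1.1, -0.6], [-3.2, -3.3], [-1.3, -3.6]]
[0.58782678 0.22730072 3.31920786] [[1.9, -0.3], [-2.1, -0.7], [0.6, 0.0], [-0.5, 1.1]]
[0.59303455 0.21742978 3.34353606] [[0.1, 1.6], [0.4, 1.1], [-1.2, -0.9], [0.8, -1.8]]
```

```bash
cat >> h.py <<'E'
def rot(yaw,pitch=0):  # tool x=+pick y, tool z = -pick z
    M=R.from_euler('ZY',[yaw,pitch]).as_matrix()
    return np.c_[M[:,1],M[:,0],-M[:,2]]
def mv(pos,M):
    s=get_state();C=R.from_quat(s['eef_rot'])
    d=C.inv().apply(np.array(pos)-s['tool_pos'])/.3
    t=(C.inv()*R.from_matrix(M)).as_rotvec()/np.pi
    k=max(1,np.abs(d).max())
    print('t',round(s['clock'],3),'pos',np.round(s['tool_pos'],4),'op',np.round(s['opening'],3),'F',np.round(s['contact_force'],1),'q',np.round(s['q'],2))
    print('row',np.round(d/k,3).tolist(),np.round(t,3).tolist(),'k',round(k,2))
E
python3 - <<'E'
from h import *
mv([.575,-.099,.15],rot(3.324))
E
```

```text
t 0.1 pos [0.1976 0.5924 0.257 ] op 1.002 F [-0.2 -0.1 -0. ] q [-1.22  0.69 -0.19  1.57  0.16  0.9  -0.22]
row [-0.93, 1.0, 0.187] [0.001, 0.0, 0.84] k 1.92
```

Emit:
{"api": "play_rows", "payload": {"deltas": [[[-0.4,-0.93,1.0,0,0,0,0.84],[-0.4,-0.93,1.0,0,0,0,0.84],[-0.4,-0.93,1.0,0,0,0,0.84],[-0.4,-0.93,1.0,0,0,0,0.84],[-0.4,-0.93,1.0,0,0,0,0.84]]], "force": 20}}

```text
clock: 0.72
tool_pos: [0.3479, 0.3167, 0.2575]
eef_rot: [0.988, 0.152, 0.0, 0.0]
contact_force: [1.8, 0.8, -0.2]
opening: 0.7
```

```bash
python3 - <<'E'
from h import *
mv([.575,-.099,.15],rot(3.324))
E
```

```text
t 0.725 pos [0.3479 0.3167 0.2575] op 0.7 F [ 1.8  0.8 -0.2] q [-0.86  0.49  0.04  2.02 -0.03  0.63 -0.5 ]
row [0.197, 1.0, 0.232] [0.0, -0.0, 0.539] k 1.55
```

Emit:
{"api": "play_rows", "payload": {"deltas": [[[-0.4,0.197,1.0,0.1,0,0,0.539],[-0.4,0.197,1.0,0.1,0,0,0.539],[-0.4,0.197,1.0,0.1,0,0,0.539],[-0.4,0.197,1.0,0.1,0,0,0.539],[-0.4,0.197,1.0,0.1,0,0,0.539]]]}}

```text
clock: 1.35
tool_pos: [0.4952, 0.0465, 0.2275]
eef_rot: [0.95, -0.311, 0.0, 0.0]
contact_force: [0.9, 0.8, 0.2]
opening: 0.7
```

```bash
python3 - <<'E'
from h import *
mv([.575,-.099,.15],rot(3.324))
E
```

```text
t 1.35 pos [0.4952 0.0465 0.2275] op 0.7 F [0.9 0.8 0.2] q [-0.34  0.58  0.25  1.99 -0.24  0.59 -0.57]
row [0.501, 0.234, 0.259] [-0.0, -0.0, 0.241] k 1
```

Emit:
{"api": "play_rows", "payload": {"deltas": [[[-0.4,0.501,0.234,0.259,0,0,0.241],[-0.4,0.501,0.234,0.259,0,0,0.241],[-0.4,0.501,0.234,0.259,0,0,0.241],[-0.4,0.501,0.234,0.259,0,0,0.241],[-0.4,0.501,0.234,0.259,0,0,0.241]]]}}

```text
clock: 1.98
tool_pos: [0.5746, -0.0992, 0.149]
eef_rot: [0.768, -0.64, -0.0, 0.001]
contact_force: [0.6, 0.3, -0.9]
opening: 0.702
```

```bash
python3 - <<'E'
from h import *
import cv2
for n in('side','top'):
    i=vision.snapshot(n)[:,:,::-1].copy();cv2.imwrite(f'pics/{n}1.png',i)
mv([.575,-.099,.07],rot(3.324))
E
```

```text
t 2.075 pos [ 0.5748 -0.0979  0.1497] op 0.701 F [-0.2  0.2 -0.4] q [-0.12  0.82  0.38  1.81 -0.49  0.61 -0.83]
row [0.004, -0.0, 0.266] [0.0, 0.0, 0.001] k 1
```

View pics/side1.png

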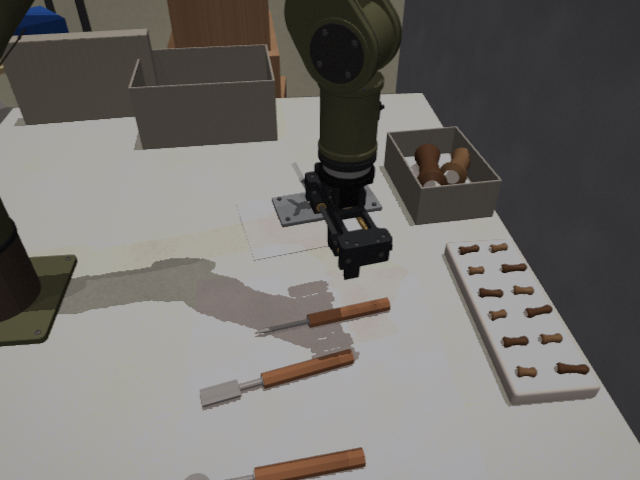

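View pics/top1.png

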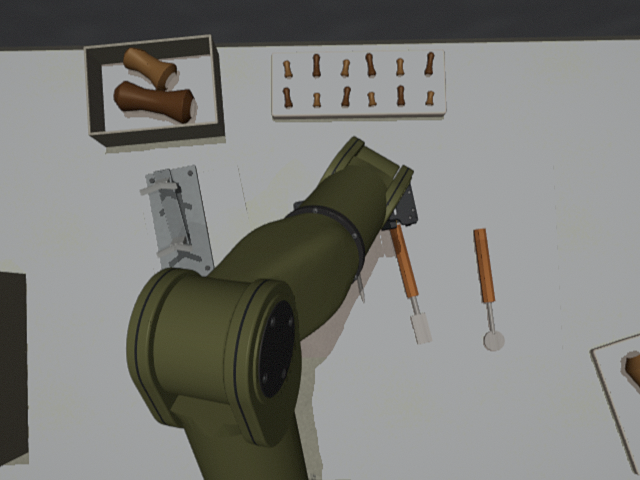

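Emit:
{"api": "play_rows", "payload": {"deltas": [[[-0.4,0.004,0,0.25,0,0,0],[-0.4,0.004,0,0.25,0,0,0],[-0.4,0.004,0,0.25,0,0,0]]]}}

```text
clock: 2.45
tool_pos: [0.5747, -0.0986, 0.075]
eef_rot: [0.77, -0.638, -0.001, 0.0]
contact_force: [-0.2, -0.1, -0.3]
opening: 0.699
```

```bash
python3 - <<'E'
from h import *
import cv2
i=vision.snapshot('side')[:,:,::-1].copy()
s=get_state();p=s['tool_pos'];C=R.from_quat(s['eef_rot'])
print(s['opening'])
k=5;x0,y0=250,220
im=cv2.convertScaleAbs(cv2.resize(i[y0:y0+120,x0:x0+160],None,fx=k,fy=k,interpolation=cv2.INTER_CUBIC),alpha=1.6)
h=.044*s['opening']
for l in [(h,0,.019),(-h,0,.019),(h,.009,.019),(h,-.009,.019),(0,0,.019),(0,0,0),(h,0,0)]:
    u=proj('side',C.apply(l)+p)[0];cv2.circle(im,(int((u[0]-x0+.5)*k),int((u[1]-y0+.5)*k)),3,(0,255,0),-1)
cv2.imwrite('pics/s2.png',im)
mv([.575,-.099,.022],rot(3.324))
E
```

```text
0.6984998262440802
t 2.5 pos [ 0.5756 -0.0991  0.076 ] op 0.698 F [-0.2 -0.5 -0.3] q [-0.07  0.93  0.29  1.83 -0.54  0.46 -0.78]
row [-0.001, 0.002, 0.18] [-0.0, -0.0, 0.001] k 1
```

View pics/s2.png

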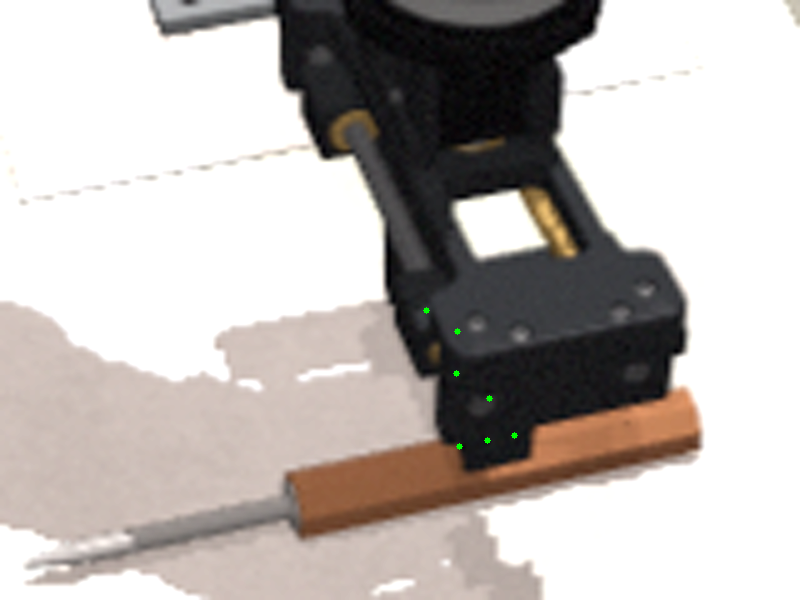

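Emit:
{"api": "play_rows", "payload": {"deltas": [[[-0.4,0,0.002,0.17,0,0,0],[-0.4,0,0.002,0.178,0,0,0],[-0.4,0,0.002,0.178,0,0,0],[1,0,0.002,0.178,0,0,0],[1,0,0.002,0.178,0,0,0]]], "force": 25}}

```text
clock: 3.12
tool_pos: [0.5759, -0.0993, 0.0239]
eef_rot: [0.77, -0.638, 0.001, -0.001]
contact_force: [0.3, -0.6, -0.0]
opening: 0.496
```

Emit:
{"api": "play_rows", "payload": {"deltas": [[[1,0,0,0,0,0,0],[1,0,0,0,0,0,0]]], "force": 25}}

```text
clock: 3.38
tool_pos: [0.5761, -0.0993, 0.0243]
eef_rot: [0.77, -0.638, 0.002, -0.001]
contact_force: [0.5, -0.0, 0.1]
opening: 0.27
```

```bash
python3 - <<'E'
from h import *
mv([.575,-.099,.2],rot(3.324))
E
```

```text
t 3.375 pos [ 0.5761 -0.0993  0.0243] op 0.27 F [ 0.5 -0.   0.1] q [-0.04  1.01  0.23  1.83 -0.58  0.37 -0.75]
row [-0.001, 0.001, -0.586] [-0.001, -0.0, 0.001] k 1
```

Emit:
{"api": "play_rows", "payload": {"deltas": [[[1,0,0,0.005,0,0,0],[1,0,0,0.005,0,0,0],[1,0,0,0.005,0,0,0]]], "force": 30}}

```text
clock: 3.75
tool_pos: [0.576, -0.0992, 0.0241]
eef_rot: [0.77, -0.638, 0.001, -0.001]
contact_force: [-2.1, 1.8, 12.1]
opening: 0.245
```

Emit:
{"api": "play_rows", "payload": {"deltas": [[[1,0,0,-0.2,0,0,0],[1,0,0,-0.4,0,0,0],[1,0,0,-0.6,0,0,0],[1,0,0,-0.75,0,0,0],[1,0,0,-0.75,0,0,0]]]}}

```text
clock: 4.38
tool_pos: [0.5769, -0.1, 0.2525]
eef_rot: [0.77, -0.638, 0.005, -0.003]
contact_force: [0.4, 0.4, -2.3]
opening: 0.247
```

```bash
python3 - <<'E'
from h import *
import cv2
i=vision.snapshot('side')[:,:,::-1].copy();cv2.imwrite('pics/s3.png',i)
mv([.59,.2255,.26],rot(3.326,np.radians(25)))
E
```

```text
t 4.425 pos [ 0.5755 -0.0993  0.2501] op 0.248 F [-0.1  0.1 -1.6] q [-0.18  0.69  0.48  1.73 -0.42  0.82 -0.89]
row [-1.0, -0.236, -0.031] [0.137, -0.0, 0.001] k 1.05
```

View pics/s3.png

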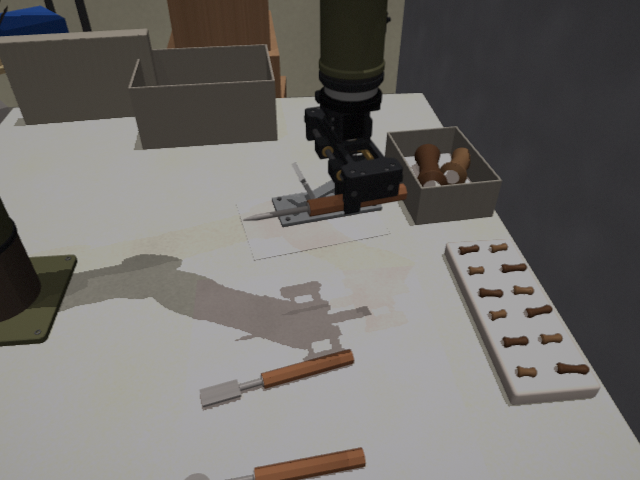

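```bash
python3 - <<'E'
import cv2
i=cv2.imread('pics/s3.png')
cv2.imwrite('pics/s3z.png',cv2.convertScaleAbs(cv2.resize(i[170:230,235:415],None,fx=4.4,fy=4.4,interpolation=cv2.INTER_CUBIC),alpha=1.8))
E
```

```text
(no output)
```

View pics/s3z.png

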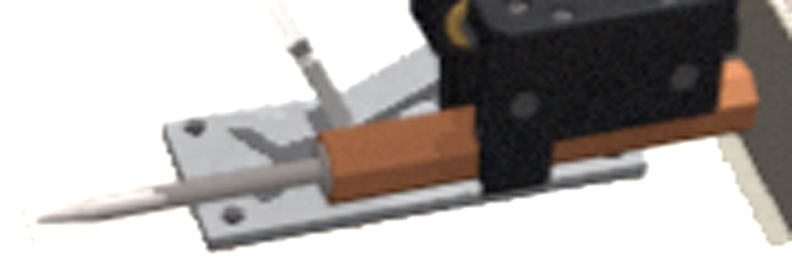

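```bash
python3 - <<'E'
from h import *
s={'p':np.array([.5755,-.0993,.2501])}
M=R.from_matrix(rot(3.324))
B=R.from_euler('Z',3.324)
def f(p,l): # TCP at pick coords (a,0,c), pitch
    return s['p']+B.apply(R.from_euler('Y',p[2]).apply(np.array(l))-[p[0],0,p[1]])
o=[('side',(.145,0,0),(243.6,220)),('side',(.055,0,0),(308.9,208)),('side',(-.085,0,0),(405.9,192.3))]
print(fit(f,o,[0,.011,0]))
# side-only rest fit incl arm thickness
w=.0285
def rf(p,l):
    l=np.array(l);l[1]=np.sign(l[1])*(w+p[3]);return restf(p,l)
o=[('top',(-.055,-w,.013),(141.25,192)),('top',(-.055,w,.013),(177.5,186.25)),('top',(.06,-w,.023),(158.75,254.5)),('top',(.06,w,.023),(191.2,247.5)),
('side',(.06,-w,.023),(294.4,164)),('side',(-.055,-w,.013),(345,139.6)),('side',(.06,w,.023),(303.4,181)),('side',(-.055,w,.013),(354.4,156))]
for q in(o,o[:4],o[4:]):
    p,e=fit(rf,q,[.6,.3,3.3,.002]);print(p,np.round(e,1).tolist())
E
```

```text
(array([0.00446927, 0.01319534, 0.00831106]), array([[ 0.68603123, -0.30798511],
       [ 0.72029729,  0.36360956],
       [-1.62871911, -0.34806491]]))
[5.90378628e-01 2.25519371e-01 3.32308146e+00 2.91047381e-03] [[1.2, -1.4], [0.5, -2.6], [0.2, -1.0], [2.3, -0.8], [-1.7, -1.4], [-1.5, -1.2], [-2.9, -2.6], [-0.8, -2.9]]
[5.87833357e-01 2.27298377e-01 3.31873902e+00 2.26185877e-03] [[0.7, -0.1], [-0.8, -1.0], [-0.7, 0.3], [0.8, 0.8]]
[0.59300569 0.21764847 3.32601199 0.00463563] [[-0.4, 0.1], [-0.0, 0.1], [-1.0, 0.0], [1.5, -0.5]]
```

```bash
python3 - <<'E'
from h import *
def ray(n,u,z):
    return least_squares(lambda p:proj(n,[p[0],p[1],z])[0]-u,[.6,.2]).x
t=np.array([(62,80),(262,40),(342,475),(140,518)])/4+[130,155]
s=np.array([(680,265),(760,387),(265,470),(212,345)])/5+[230,130]
for n,c in(('top',t),('side',s)):
    P=np.array([ray(n,u,.008) for u in c]);print(n,np.round(P,4).tolist(),P.mean(0))
    d=P[2]+P[3]-P[0]-P[1];print(np.arctan2(d[1],d[0])%6.283,np.linalg.norm(d)/2,np.linalg.norm(P[0]-P[1]))
E
```

```text
top [[0.6837, 0.2984], [0.7023, 0.2], [0.4885, 0.1595], [0.4688, 0.2571]] [0.58581661 0.22877175]
3.329996108118264 0.2182145460810375 0.10010071132372758
side [[0.689, 0.2959], [0.7065, 0.1985], [0.494, 0.1606], [0.4756, 0.2522]] [0.59128309 0.22681049]
3.3306324226923514 0.21678019857170958 0.09887923248831716
```

```bash
cat >> h.py <<'E'
SEAT=np.array([.5904,.2275,.105]);B25=R.from_euler('ZY',[3.327,np.radians(25)]);M25=rot(3.327,np.radians(25))
def tgt(up,dx=0,dy=0,a=.001,c=.013): return SEAT+B25.apply([a+dx,dy,c+up])
E
python3 - <<'E'
from h import *
print(tgt(.1,-.006));mv(tgt(.1,-.006),M25)
E
```

```text
[0.54791649 0.21953173 0.20952587]
t 4.425 pos [ 0.5755 -0.0993  0.2501] op 0.248 F [-0.1  0.1 -1.6] q [-0.18  0.69  0.48  1.73 -0.42  0.82 -0.89]
row [-1.0, -0.1, 0.127] [0.137, -0.0, 0.001] k 1.06
```

Emit:
{"api": "play_rows", "payload": {"deltas": [[[1,-0.2,-0.02,0,0.03,0,0],[1,-0.4,-0.04,0,0.06,0,0],[1,-0.6,-0.06,0,0.09,0,0],[1,-0.8,-0.08,0,0.12,0,0],[1,-1.0,-0.1,0,0.137,0,0]]]}}

```text
clock: 5.05
tool_pos: [0.5468, 0.2019, 0.2479]
eef_rot: [0.752, -0.623, 0.138, -0.165]
contact_force: [0.9, -0.5, -2.3]
opening: 0.248
```

```bash
python3 - <<'E'
from h import *
mv(tgt(.06,-.006),M25)
E
```

```text
t 5.05 pos [0.5468 0.2019 0.2479] op 0.248 F [ 0.9 -0.5 -2.3] q [-0.72  0.57  0.34  2.12 -0.75  0.09 -1.12]
row [-0.057, 0.04, 0.256] [0.001, -0.0, 0.0] k 1
```

Emit:
{"api": "play_rows", "payload": {"deltas": [[[1,-0.057,0.04,0.08,0.001,0,0],[1,-0.057,0.04,0.16,0.001,0,0],[1,-0.057,0.04,0.256,0.001,0,0],[1,-0.057,0.04,0.256,0.001,0,0]]]}}

```text
clock: 5.55
tool_pos: [0.5736, 0.228, 0.184]
eef_rot: [0.754, -0.626, 0.132, -0.151]
contact_force: [-0.4, 0.4, -1.7]
opening: 0.248
```

```bash
python3 - <<'E'
from h import *
import cv2
for n in('side','top'):cv2.imwrite(f'pics/{n}4.png',vision.snapshot(n)[:,:,::-1])
mv(tgt(.06,-.006),M25)
i=cv2.imread('pics/side4.png')
cv2.imwrite('pics/s4z.png',cv2.convertScaleAbs(cv2.resize(i[90:230,220:420],None,fx=4,fy=4,interpolation=cv2.INTER_CUBIC),alpha=1.8))
E
```

```text
t 5.65 pos [0.5734 0.2276 0.186 ] op 0.246 F [ 0.1  0.5 -1.1] q [-0.68  0.71  0.27  2.04 -1.    0.04 -0.91]
row [0.011, 0.046, 0.026] [0.01, -0.003, 0.0] k 1
```

View pics/s4z.png

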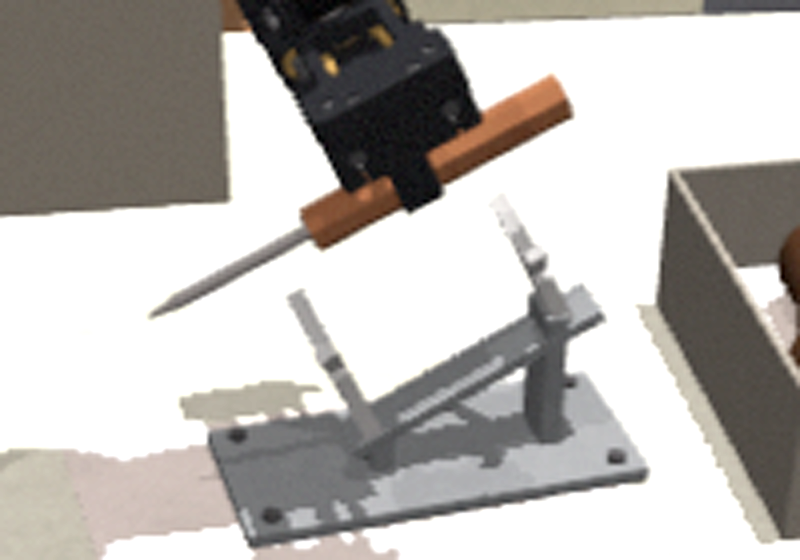

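View pics/top4.png

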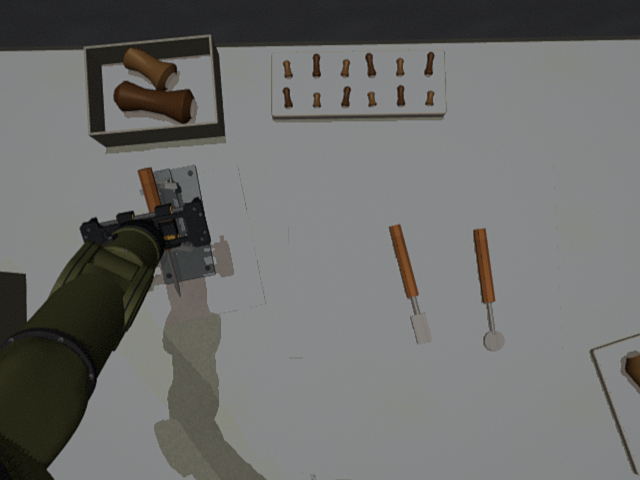

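```bash
python3 - <<'E'
from h import *
s=get_state()
mv(s['tool_pos']+[-.01,-.06,.08],rot(3.327))
E
```

```text
t 5.65 pos [0.5734 0.2276 0.186 ] op 0.246 F [ 0.1  0.5 -1.1] q [-0.68  0.71  0.27  2.04 -1.    0.04 -0.91]
row [0.193, -0.041, -0.271] [-0.129, -0.003, -0.0] k 1
```

Emit:
{"api": "play_rows", "payload": {"deltas": [[[1,0,0,-0.1,0,0,0],[1,0,-0.02,-0.2,-0.03,-0.001,0],[1,0.1,-0.04,-0.27,-0.08,-0.003,0],[1,0.193,-0.041,-0.271,-0.129,-0.003,0],[1,0.193,-0.041,-0.271,-0.129,-0.003,0]]]}}

```text
clock: 6.28
tool_pos: [0.5652, 0.1644, 0.2677]
eef_rot: [0.768, -0.64, 0.002, -0.0]
contact_force: [-0.4, 0.4, -1.0]
opening: 0.245
```

```bash
python3 - <<'E'
from h import *
mv([.57,0,.1],rot(3.327))
E
```

```text
t 6.275 pos [0.5652 0.1644 0.2677] op 0.245 F [-0.4  0.4 -1. ] q [-0.8   0.77  0.84  1.7  -0.67  0.98 -1.1 ]
row [0.541, 0.084, 0.56] [-0.001, -0.001, -0.001] k 1
```

Emit:
{"api": "play_rows", "payload": {"deltas": [[[1,0.2,0.03,0.1,0,0,0],[1,0.4,0.06,0.25,0,0,0],[1,0.541,0.084,0.4,0,0,0],[1,0.541,0.084,0.56,0,0,0],[1,0.541,0.084,0.56,0,0,0]]]}}

```text
clock: 6.9
tool_pos: [0.5661, 0.0001, 0.0969]
eef_rot: [0.767, -0.642, -0.002, 0.002]
contact_force: [-0.4, 0.6, -0.2]
opening: 0.247
```

```bash
python3 - <<'E'
from h import *
mv([.57,0,.0245],rot(3.327))
E
```

```text
t 6.9 pos [5.661e-01 1.000e-04 9.690e-02] op 0.247 F [-0.4  0.6 -0.2] q [-0.39  0.94  0.56  1.88 -0.88  0.59 -0.64]
row [0.003, -0.014, 0.241] [0.002, 0.0, -0.002] k 1
```

Emit:
{"api": "play_rows", "payload": {"deltas": [[[1,0.003,-0.014,0.08,0.002,0,-0.002],[1,0.003,-0.014,0.15,0.002,0,-0.002],[1,0.003,-0.014,0.21,0.002,0,-0.002],[1,0.003,-0.014,0.225,0.002,0,-0.002]]]}}

```text
clock: 7.4
tool_pos: [0.5705, 0.0019, 0.0307]
eef_rot: [0.77, -0.638, -0.0, -0.002]
contact_force: [-0.2, -0.7, -1.7]
opening: 0.247
```

```bash
python3 - <<'E'
from h import *
mv([.57,0,.0245],rot(3.327))
E
```

```text
t 7.4 pos [0.5705 0.0019 0.0307] op 0.247 F [-0.2 -0.7 -1.7] q [-0.32  1.02  0.42  1.88 -0.94  0.45 -0.58]
row [0.006, 0.003, 0.02] [-0.001, 0.001, 0.0] k 1
```

Emit:
{"api": "play_rows", "payload": {"deltas": [[[1,0,0,0.012,0,0,0],[1,0,0,0.02,0,0,0],[1,0,0,0.02,0,0,0],[0.1,0,0,0.02,0,0,0],[0.1,0,0,0.02,0,0,0]]]}}

```text
clock: 8.02
tool_pos: [0.5707, 0.0017, 0.0248]
eef_rot: [0.77, -0.638, 0.0, -0.002]
contact_force: [-0.4, 0.6, 0.3]
opening: 0.444
```

```bash
python3 - <<'E'
from h import *
mv([.568,0.002,.06],rot(3.327,np.radians(-25)))
E
```

```text
t 8.025 pos [0.5707 0.0017 0.0248] op 0.444 F [-0.4  0.6  0.3] q [-0.31  1.03  0.4   1.88 -0.94  0.43 -0.58]
row [-0.003, 0.008, -0.117] [-0.14, 0.001, 0.0] k 1
```

Emit:
{"api": "play_rows", "payload": {"deltas": [[[0.1,-0.003,0.008,-0.12,0,0,0],[0.1,-0.003,0.008,-0.12,-0.05,0,0],[0.1,-0.003,0.008,-0.12,-0.1,0,0],[0.1,-0.003,0.008,-0.12,-0.14,0,0],[0.1,-0.003,0.008,-0.12,-0.14,0.001,0]]]}}

```text
clock: 8.65
tool_pos: [0.569, 0.0025, 0.0593]
eef_rot: [0.752, -0.622, -0.137, 0.167]
contact_force: [-0.1, -0.9, -0.4]
opening: 0.451
```

```bash
python3 - <<'E'
from h import *
import cv2
i=vision.snapshot('side')[:,:,::-1].copy()
cv2.imwrite('pics/s5z.png',cv2.convertScaleAbs(cv2.resize(i[150:310,230:430],None,fx=4,fy=3.75,interpolation=cv2.INTER_CUBIC),alpha=1.8))
mv([.570,0.002,.0235],rot(3.327,np.radians(-25)))
E
```

```text
t 8.7 pos [0.5681 0.002  0.06  ] op 0.448 F [-0.3  0.3  0.8] q [-0.42  1.19  0.7   1.47 -0.6   1.16 -0.95]
row [0.001, -0.057, 0.108] [-0.0, -0.001, 0.0] k 1
```

View pics/s5z.png

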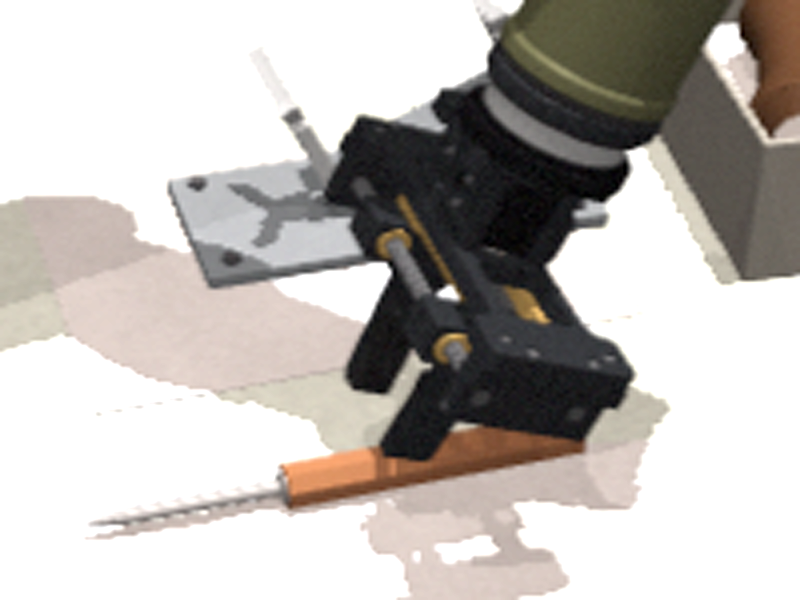

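Emit:
{"api": "play_rows", "payload": {"deltas": [[[0.1,0,-0.03,0.06,0,0,0],[0.1,0,-0.055,0.104,0,0,0],[0.1,0,-0.055,0.104,0,0,0],[1,0,-0.055,0.104,0,0,0],[1,0,-0.055,0.104,0,0,0]]], "force": 30}}

```text
clock: 9.32
tool_pos: [0.5702, 0.0022, 0.0253]
eef_rot: [0.752, -0.623, -0.137, 0.167]
contact_force: [-0.4, -0.8, -0.1]
opening: 0.247
```

Emit:
{"api": "play_rows", "payload": {"deltas": [[[1,0,0,0,0,0,0],[1,0,0,0,0,0,0]]]}}

```text
clock: 9.57
tool_pos: [0.5704, 0.0023, 0.0254]
eef_rot: [0.752, -0.623, -0.137, 0.166]
contact_force: [1.3, 0.3, -0.9]
opening: 0.247
```

```bash
python3 - <<'E'
from h import *
mv([.570,0.002,.3],rot(3.327))
E
```

```text
t 9.575 pos [0.5704 0.0023 0.0254] op 0.247 F [ 1.3  0.3 -0.9] q [-0.41  1.24  0.68  1.46 -0.63  1.13 -0.95]
row [0.002, 0.386, -0.83] [0.138, -0.001, 0.001] k 1
```

```bash
python3 - <<'E'
from h import *
mv([.570,0.002,.25],rot(3.327))
E
```

```text
t 9.575 pos [0.5704 0.0023 0.0254] op 0.247 F [ 1.3  0.3 -0.9] q [-0.41  1.24  0.68  1.46 -0.63  1.13 -0.95]
row [0.002, 0.316, -0.679] [0.138, -0.001, 0.001] k 1
```

Emit:
{"api": "play_rows", "payload": {"deltas": [[[1,0,0.06,-0.136,0,0,0],[1,0,0.13,-0.28,0,0,0],[1,0,0.2,-0.43,0.04,0,0],[1,0,0.27,-0.58,0.09,0,0],[1,0.002,0.316,-0.679,0.138,-0.001,0.001]]]}}

```text
clock: 10.2
tool_pos: [0.5707, 0.0014, 0.2528]
eef_rot: [0.769, -0.639, 0.002, -0.003]
contact_force: [0.4, -0.0, -2.0]
opening: 0.246
```

```bash
python3 - <<'E'
from h import *
mv(tgt(.08,-.006),rot(3.327))
E
```

```text
t 10.2 pos [0.5707 0.0014 0.2528] op 0.246 F [ 0.4 -0.  -2. ] q [-0.51  0.75  0.78  1.77 -0.66  0.9  -0.82]
row [-0.729, -0.084, 0.205] [-0.002, -0.0, -0.001] k 1
```

Emit:
{"api": "play_rows", "payload": {"deltas": [[[1,-0.2,-0.02,0,0,0,0],[1,-0.4,-0.05,0,0,0,0],[1,-0.6,-0.084,0,-0.002,0,0],[1,-0.729,-0.084,0.1,-0.002,0,0],[1,-0.729,-0.084,0.2,-0.002,0,0]]]}}

```text
clock: 10.82
tool_pos: [0.5547, 0.2264, 0.1916]
eef_rot: [0.771, -0.636, -0.001, -0.001]
contact_force: [0.3, 0.2, -1.1]
opening: 0.248
```

Emit:
{"api": "play_rows", "payload": {"deltas": [[[1,0,0,0,0,0,0]]]}}

```text
clock: 10.95
tool_pos: [0.5529, 0.2263, 0.1898]
eef_rot: [0.771, -0.636, -0.002, 0.001]
contact_force: [-0.5, -0.1, -0.4]
opening: 0.244
```

```bash
python3 - <<'E'
from h import *
import cv2
for n in('side','top'):cv2.imwrite(f'pics/{n}6.png',vision.snapshot(n)[:,:,::-1])
i=cv2.imread('pics/side6.png')
cv2.imwrite('pics/s6z.png',cv2.convertScaleAbs(cv2.resize(i[90:230,220:420],None,fx=4,fy=4,interpolation=cv2.INTER_CUBIC),alpha=1.8))
i=cv2.imread('pics/top6.png')
cv2.imwrite('pics/t6z.png',cv2.convertScaleAbs(cv2.resize(i[150:300,70:270],None,fx=4,fy=4,interpolation=cv2.INTER_CUBIC),alpha=1.8))
mv(tgt(.03,-.006),rot(3.327))
E
```

```text
t 11.05 pos [0.5548 0.2264 0.1922] op 0.249 F [ 0.5  1.1 -0.4] q [-0.86  0.87  0.76  1.74 -0.77  0.86 -1.12]
row [0.019, -0.072, 0.154] [-0.0, 0.001, 0.002] k 1
```

View pics/s6z.png

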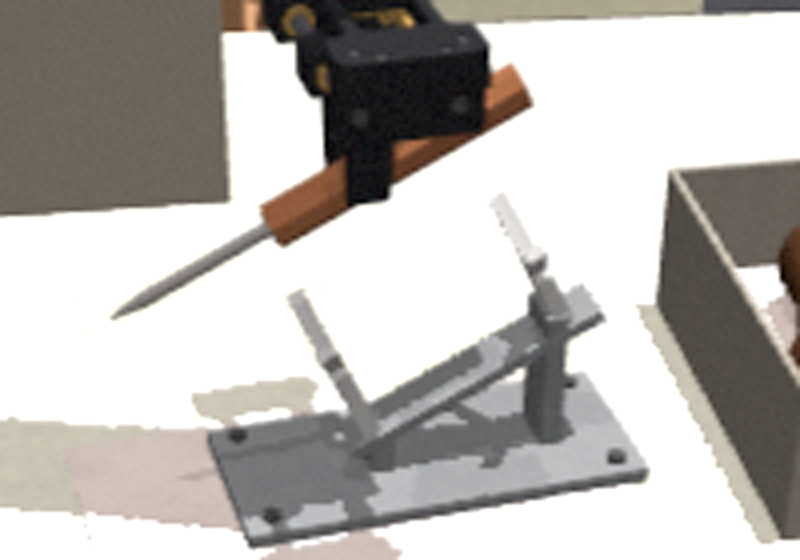

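View pics/t6z.png

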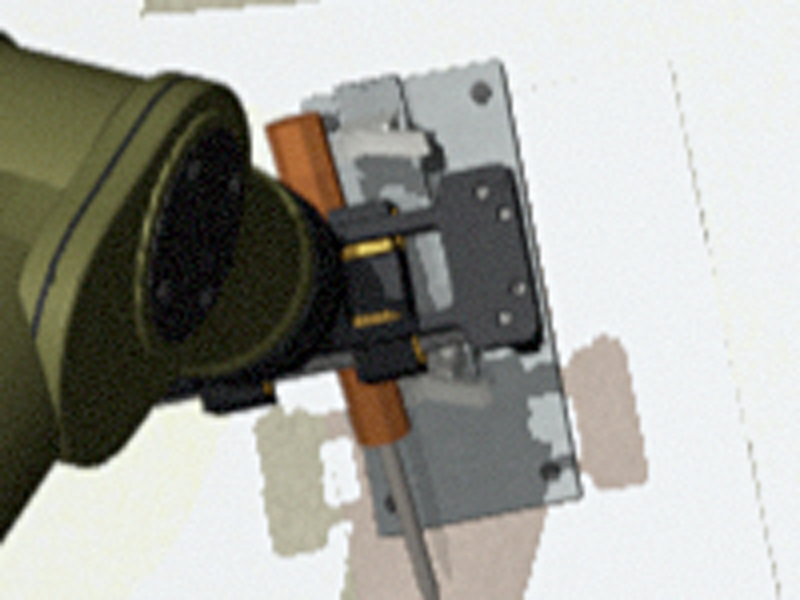

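```bash
python3 - <<'E'
from h import *
p0=np.array([.5548,.2264,.1922])-B25.apply([.001,0,.0135]);print('pred',p0)
def f(p,l): return R.from_euler('ZY',[p[2],np.radians(25)]).apply(l)+[p[0],p[1],p0[2]]
to=[('top',(-.085,0,0),(143.75,180.5)),('top',(.055,0,0),(165.5,259.5))]
so=[('side',(-.085,0,0),(349,112)),('side',(.055,0,0),(289.5,146.7)),('side',(.145,0,0),(248,169.5))]
for q in(to,so):print(fit(f,q,[.55,.22,3.3]))
E
```

```text
pred [0.56129834 0.22761884 0.18038746]
(array([0.55534585, 0.22675167, 3.31474313]), array([[-0.06210376, -0.33343084],
       [ 0.06410263,  0.3445984 ]]))
(array([0.56037177, 0.2173311 , 3.3249945 ]), array([[ 2.30620853, -1.52075471],
       [-1.76846963,  0.25240042],
       [-0.55313863,  0.56394458]]))
```

```bash
cat >> h.py <<'E'
HOME=np.array([.5873,.2268,.1168])
def tg(up,dx=0,dy=0): return HOME+B25.apply([dx,dy,up])
E
python3 - <<'E'
from h import *
mv(tg(.03,-.006),rot(3.327))
E
```

```text
t 11.05 pos [0.5548 0.2264 0.1922] op 0.249 F [ 0.5  1.1 -0.4] q [-0.86  0.87  0.76  1.74 -0.77  0.86 -1.12]
row [0.02, -0.082, 0.152] [-0.0, 0.001, 0.002] k 1
```

Emit:
{"api": "play_rows", "payload": {"deltas": [[[1,0.02,-0.04,0.07,0,0.001,0.002],[1,0.02,-0.082,0.152,0,0.001,0.002],[1,0.02,-0.082,0.152,0,0.001,0.002],[1,0.02,-0.082,0.152,0,0.001,0.002]]]}}

```text
clock: 11.55
tool_pos: [0.5806, 0.2245, 0.1471]
eef_rot: [0.769, -0.639, 0.001, -0.0]
contact_force: [0.2, -0.7, -0.2]
opening: 0.247
```

```bash
python3 - <<'E'
from h import *
import cv2
for n in('side','top'):cv2.imwrite(f'pics/{n}7.png',vision.snapshot(n)[:,:,::-1])
i=cv2.imread('pics/side7.png')
cv2.imwrite('pics/s7z.png',cv2.convertScaleAbs(cv2.resize(i[110:230,250:410],None,fx=5,fy=5,interpolation=cv2.INTER_CUBIC),alpha=1.8))
i=cv2.imread('pics/top7.png')
cv2.imwrite('pics/t7z.png',cv2.convertScaleAbs(cv2.resize(i[150:300,90:250],None,fx=4,fy=4,interpolation=cv2.INTER_CUBIC),alpha=1.8))
mv(tg(.004,-.006),rot(3.327))
E
```

```text
t 11.65 pos [0.5805 0.2249 0.1476] op 0.244 F [-0.5 -0.4 -0.6] q [-0.81  0.95  0.71  1.69 -0.81  0.82 -1.1 ]
row [-0.002, -0.036, 0.082] [-0.001, -0.0, -0.0] k 1
```

View pics/s7z.png

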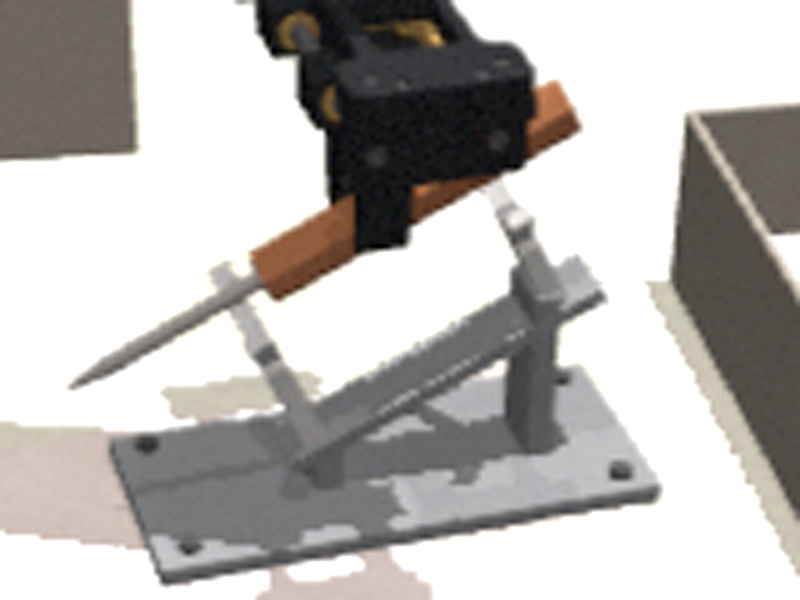

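View pics/t7z.png

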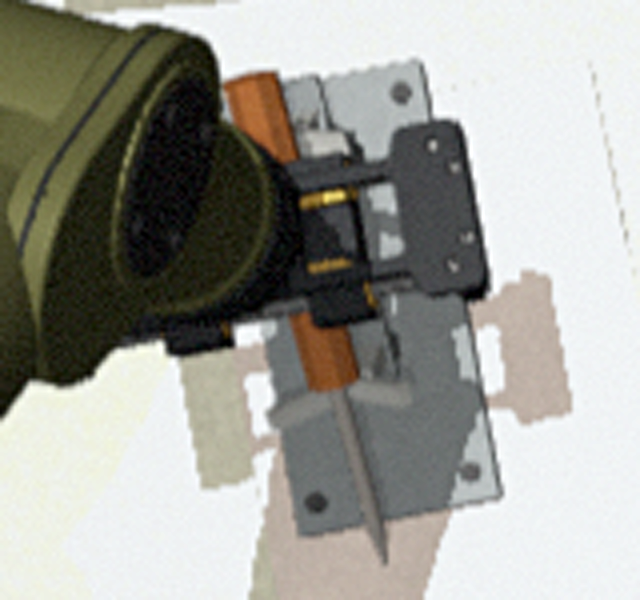

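Emit:
{"api": "play_rows", "payload": {"deltas": [[[1,-0.002,-0.018,0.04,-0.001,0,0],[1,-0.002,-0.036,0.08,-0.001,0,0],[1,-0.002,-0.036,0.082,-0.001,0,0],[1,-0.002,-0.036,0.082,-0.001,0,0]]]}}

```text
clock: 12.15
tool_pos: [0.5912, 0.2291, 0.1226]
eef_rot: [0.77, -0.639, -0.001, -0.0]
contact_force: [-0.6, 3.4, 0.3]
opening: 0.243
```

```bash
python3 - <<'E'
from h import *
import cv2
for n in('side','top'):cv2.imwrite(f'pics/{n}8.png',vision.snapshot(n)[:,:,::-1])
i=cv2.imread('pics/side8.png')
cv2.imwrite('pics/s8z.png',cv2.convertScaleAbs(cv2.resize(i[110:230,250:410],None,fx=5,fy=5,interpolation=cv2.INTER_CUBIC),alpha=1.8))
i=cv2.imread('pics/top8.png')
cv2.imwrite('pics/t8z.png',cv2.convertScaleAbs(cv2.resize(i[150:300,90:250],None,fx=4,fy=4,interpolation=cv2.INTER_CUBIC),alpha=1.8))
mv(tg(.0,-.006),rot(3.327))
E
```

```text
t 12.25 pos [0.5911 0.2288 0.1227] op 0.243 F [-0.7  4.4  0.7] q [-0.79  0.99  0.69  1.67 -0.83  0.8  -1.1 ]
row [0.004, -0.005, 0.011] [0.0, 0.0, -0.0] k 1
```

View pics/s8z.png

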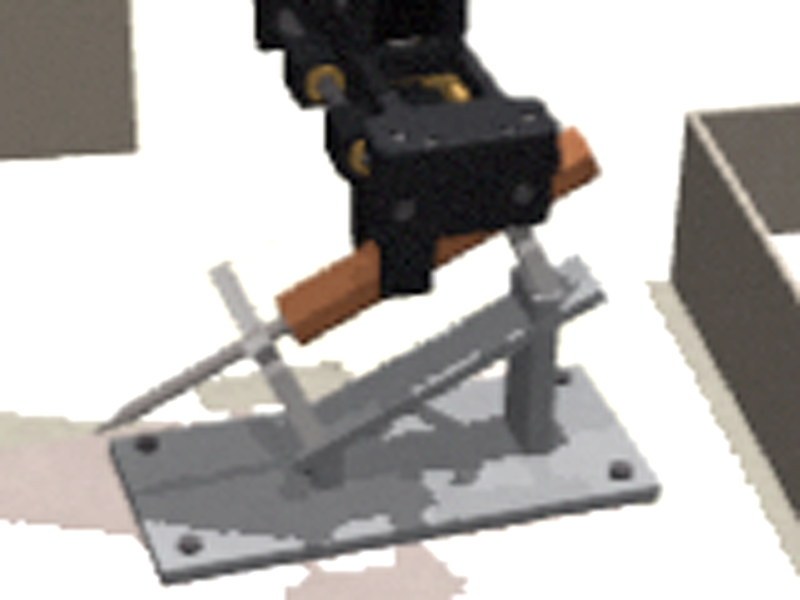

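View pics/t8z.png

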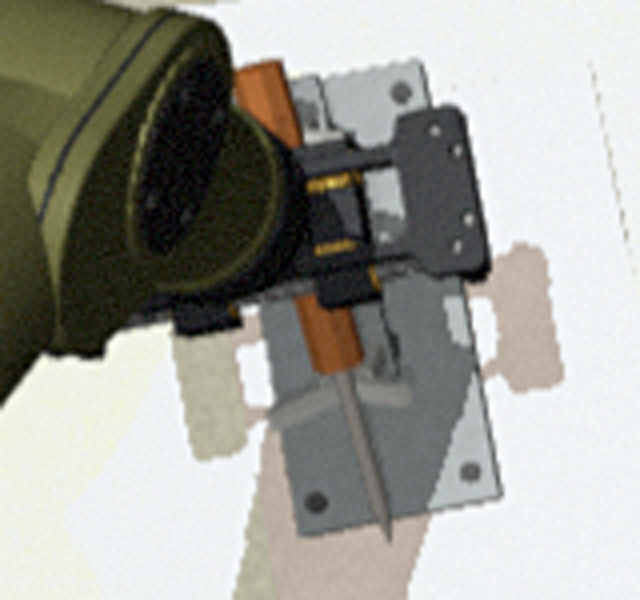

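Emit:
{"api": "play_rows", "payload": {"deltas": [[[1,-0.01,0,0,0,0,0],[1,-0.01,-0.003,0.005,0,0,0],[1,-0.01,-0.003,0.005,0,0,0]]]}}

```text
clock: 12.62
tool_pos: [0.5911, 0.2309, 0.121]
eef_rot: [0.769, -0.639, -0.001, 0.001]
contact_force: [-0.5, -1.1, -0.6]
opening: 0.244
```

Emit:
{"api": "play_rows", "payload": {"deltas": [[[1,0,-0.003,0.006,0,0,0],[1,0,-0.003,0.006,0,0,0]]]}}

```text
clock: 12.88
tool_pos: [0.5913, 0.2308, 0.1207]
eef_rot: [0.769, -0.639, -0.002, 0.001]
contact_force: [-5.1, 0.3, 12.3]
opening: 0.246
```

Emit:
{"api": "play_rows", "payload": {"deltas": [[[0.4,0,0,0,0,0,0],[0.2,0,0,0,0,0,0],[0,0,0,0,0,0,0],[-0.2,0,0,0,0,0,0]]]}}

```text
clock: 13.38
tool_pos: [0.5913, 0.2307, 0.1205]
eef_rot: [0.769, -0.639, -0.002, 0.001]
contact_force: [0.1, -0.3, 0.3]
opening: 0.582
```

```bash
python3 - <<'E'
from h import *
import cv2
for n in('side',):cv2.imwrite(f'pics/{n}9.png',vision.snapshot(n)[:,:,::-1])
i=cv2.imread('pics/side9.png')
cv2.imwrite('pics/s9z.png',cv2.convertScaleAbs(cv2.resize(i[110:230,250:410],None,fx=5,fy=5,interpolation=cv2.INTER_CUBIC),alpha=1.8))
s=get_state();mv(s['tool_pos']+[0,0,.1],rot(3.327))
E
```

```text
t 13.425 pos [0.5913 0.2307 0.1205] op 0.597 F [-0.   0.5 -0.3] q [-0.79  1.    0.69  1.66 -0.84  0.81 -1.1 ]
row [-0.0, 0.001, -0.333] [0.001, 0.0, -0.0] k 1
```

View pics/s9z.png

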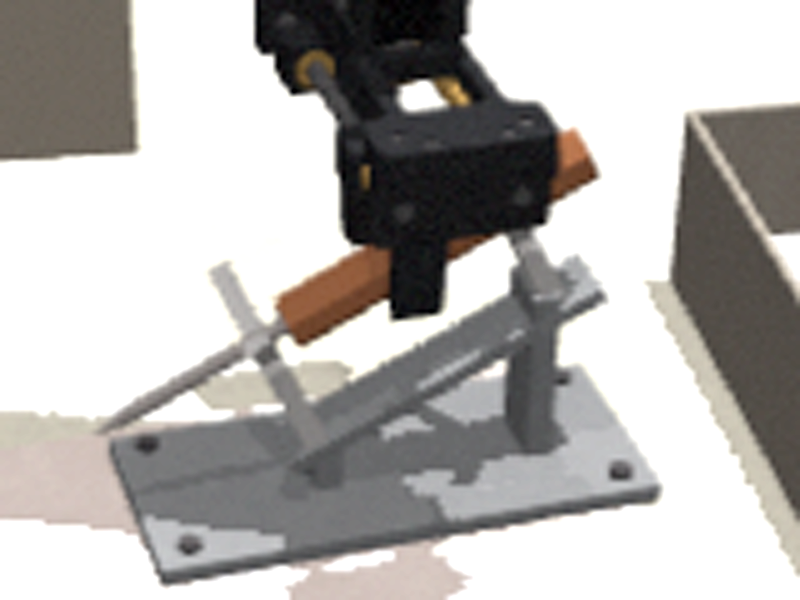

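Emit:
{"api": "play_rows", "payload": {"deltas": [[[-0.2,0,0,-0.08,0,0,0],[-0.2,0,0,-0.18,0,0,0],[-0.2,0,0,-0.333,0,0,0],[-0.2,0.2,0.2,-0.5,0,0,0],[-0.2,0.4,0.4,-0.5,0,0,0]]]}}

```text
clock: 14.05
tool_pos: [0.5273, 0.1344, 0.264]
eef_rot: [0.77, -0.638, 0.0, -0.0]
contact_force: [1.0, -1.9, -0.2]
opening: 0.599
```

```bash
python3 - <<'E'
from h import *
import cv2
for n in('side','top'):cv2.imwrite(f'pics/{n}10.png',vision.snapshot(n)[:,:,::-1])
i=cv2.imread('pics/side10.png')
cv2.imwrite('pics/s10z.png',cv2.convertScaleAbs(cv2.resize(i[110:230,250:410],None,fx=5,fy=5,interpolation=cv2.INTER_CUBIC),alpha=1.8))
i=cv2.imread('pics/top10.png')
cv2.imwrite('pics/t10z.png',cv2.convertScaleAbs(cv2.resize(i[150:300,90:250],None,fx=4,fy=4,interpolation=cv2.INTER_CUBIC),alpha=1.8))
s=get_state();mv(s['tool_pos']+[0,0,.1],rot(3.327))
E
```

```text
t 14.15 pos [0.5229 0.1285 0.264 ] op 0.606 F [ 1.3 -0.3  0.2] q [-0.79  0.71  0.84  1.84 -0.67  0.9  -1.04]
row [0.0, 0.002, -0.333] [0.002, -0.0, -0.004] k 1
```

View pics/s10z.png

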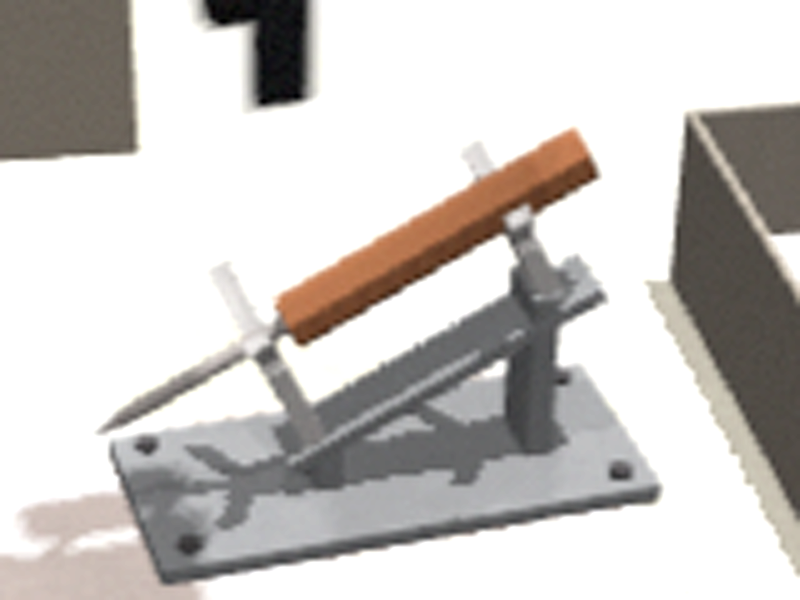

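View pics/top10.png

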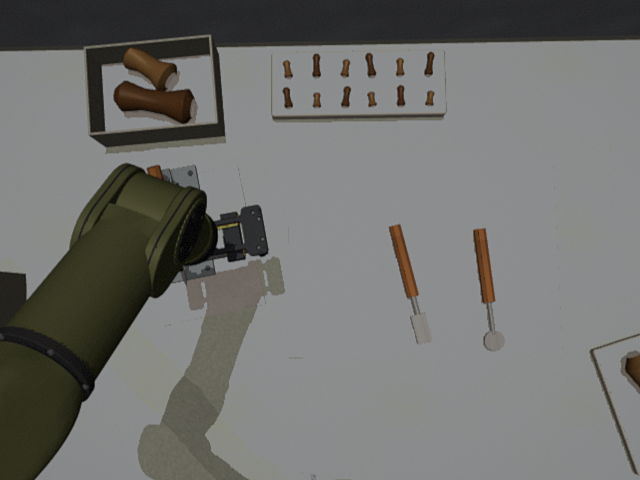

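```bash
python3 - <<'E'
from h import *
def f(p,l):
    return np.array([.593,.2176,.105])+R.from_euler('ZY',[3.326,np.radians(25)]).apply(R.from_euler('Y',p[2]).apply(l)+[p[0],0,p[1]])
o=[('side',(-.085,0,0),(367.4,141.6)),('side',(.055,0,0),(308.4,174.4)),('side',(.145,0,0),(270.4,196.2))]
print(fit(f,o,[0,0,0]))
for x in(.055,.06,.065):print(proj('side',f([0,0,0],[x,0,0])))
E
```

```text
(array([-0.0094993 ,  0.00525127, -0.00733404]), array([[ 1.65054306, -0.84894257],
       [-0.39456504,  0.59258036],
       [-1.14893106,  0.5307434 ]]))
[[305.08460157 179.30648478]]
[[302.9390072  180.52634242]]
[[300.79467567 181.7454821 ]]
```

```bash
python3 - <<'E'
from h import *
mv([.5913,.2305,.2],rot(3.327));mv([.5913,.2305,.121],rot(3.327))
E
```

```text
t 14.15 pos [0.5229 0.1285 0.264 ] op 0.606 F [ 1.3 -0.3  0.2] q [-0.79  0.71  0.84  1.84 -0.67  0.9  -1.04]
row [-0.296, -0.285, 0.212] [0.002, -0.0, -0.004] k 1
t 14.15 pos [0.5229 0.1285 0.264 ] op 0.606 F [ 1.3 -0.3  0.2] q [-0.79  0.71  0.84  1.84 -0.67  0.9  -1.04]
row [-0.296, -0.286, 0.475] [0.002, -0.0, -0.004] k 1
```

Emit:
{"api": "play_rows", "payload": {"deltas": [[[-0.2,-0.15,-0.145,0,0.002,0,-0.004],[-0.2,-0.296,-0.285,0,0.002,0,-0.004],[-0.2,-0.296,-0.285,0.1,0.002,0,-0.004],[-0.2,-0.296,-0.286,0.2,0.002,0,-0.004],[-0.2,-0.296,-0.286,0.2,0.002,0,-0.004]]], "force": 12}}

```text
clock: 14.78
tool_pos: [0.5901, 0.231, 0.201]
eef_rot: [0.77, -0.638, -0.001, 0.002]
contact_force: [-0.3, 0.4, 1.0]
opening: 0.601
```

```bash
python3 - <<'E'
from h import *
mv([.5913,.2305,.121],rot(3.327))
E
```

```text
t 14.775 pos [0.5901 0.231  0.201 ] op 0.601 F [-0.3  0.4  1. ] q [-0.83  0.9   0.78  1.62 -0.75  0.95 -1.17]
row [0.002, -0.005, 0.267] [0.002, -0.0, 0.0] k 1
```

Emit:
{"api": "play_rows", "payload": {"deltas": [[[-0.2,0.002,-0.005,0.1,0.002,0,0],[-0.2,0.002,-0.005,0.2,0.002,0,0],[-0.2,0.002,-0.005,0.267,0.002,0,0],[-0.2,0.002,-0.005,0.267,0.002,0,0],[1,0.002,-0.005,0.267,0.002,0,0]]]}}

```text
clock: 15.4
tool_pos: [0.5924, 0.2305, 0.1223]
eef_rot: [0.77, -0.639, 0.001, -0.001]
contact_force: [1.1, 0.0, 0.0]
opening: 0.508
```

Emit:
{"api": "play_rows", "payload": {"deltas": [[[1,0,0,0,0,0,0],[1,0,0,0,0,0,0],[1,0,0,0,0,0,0],[1,0,0,0,0,0,0]]]}}

```text
clock: 15.9
tool_pos: [0.5928, 0.2311, 0.123]
eef_rot: [0.77, -0.638, 0.002, -0.002]
contact_force: [0.2, 1.2, 6.0]
opening: 0.25
```

```bash
python3 - <<'E'
from h import *
s=get_state();mv(s['tool_pos']+B25.apply([.005,0,0]),rot(3.327));print(s['tool_pos'],s['contact_force'])
E
```

```text
t 15.9 pos [0.5928 0.2311 0.123 ] op 0.25 F [0.2 1.2 6. ] q [-0.79  0.99  0.69  1.66 -0.84  0.8  -1.09]
row [-0.0, 0.015, 0.007] [-0.002, 0.0, 0.0] k 1
[0.59276968 0.2310806  0.12303036] [0.16021816 1.20661665 5.97081515]
```

Emit:
{"api": "play_rows", "payload": {"deltas": [[[1,0,0.006,0.003,0,0,0],[1,0,0.011,0.005,0,0,0],[1,0,0.015,0.007,0,0,0],[1,0,0.015,0.007,0,0,0]]]}}

```text
clock: 16.4
tool_pos: [0.5887, 0.2303, 0.1211]
eef_rot: [0.77, -0.638, 0.002, -0.002]
contact_force: [1.3, 1.2, 4.8]
opening: 0.25
```

```bash
python3 - <<'E'
from h import *
import cv2
cv2.imwrite('pics/side11.png',vision.snapshot('side')[:,:,::-1])
i=cv2.imread('pics/side11.png')
cv2.imwrite('pics/s11z.png',cv2.convertScaleAbs(cv2.resize(i[110:230,250:410],None,fx=5,fy=5,interpolation=cv2.INTER_CUBIC),alpha=1.8))
s=get_state();print(s['tool_pos'],s['contact_force'])
E
```

```text
[0.58868205 0.23031685 0.12112959] [1.81860863 2.07878304 5.51117497]
```

View pics/s11z.png

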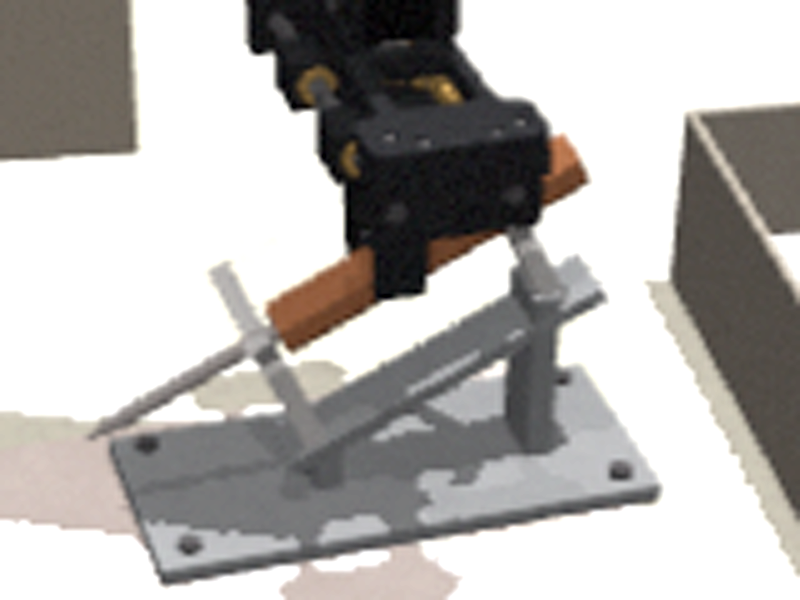

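Emit:
{"api": "play_rows", "payload": {"deltas": [[[0.4,0,0,0,0,0,0],[0.2,0,0,0,0,0,0],[0,0,0,0,0,0,0],[-0.2,0,0,0,0,0,0]]]}}

```text
clock: 16.95
tool_pos: [0.5884, 0.2302, 0.1209]
eef_rot: [0.77, -0.638, 0.002, -0.002]
contact_force: [-0.1, -0.4, -0.2]
opening: 0.584
```

Emit:
{"api": "play_rows", "payload": {"deltas": [[[-0.2,0,0,-0.08,0,0,0],[-0.2,0,0,-0.18,0,0,0],[-0.2,0,0,-0.333,0,0,0],[-0.2,0.2,0.2,-0.5,0,0,0],[-0.2,0.4,0.4,-0.5,0,0,0]]]}}

```text
clock: 17.58
tool_pos: [0.5231, 0.1337, 0.2637]
eef_rot: [0.77, -0.638, 0.003, -0.003]
contact_force: [0.2, -1.2, -0.0]
opening: 0.6
```

Emit:
{"api": "play_rows", "payload": {"deltas": [[[-0.2,0.2,0.1,-0.05,0,0,0],[-0.2,0.4,0.1,-0.05,0,0,0],[-0.2,0.6,0.1,-0.05,0,0,0],[-0.2,0.6,0.1,-0.05,0,0,0]]]}}

```text
clock: 18.08
tool_pos: [0.5271, -0.0554, 0.2798]
eef_rot: [0.767, -0.642, 0.005, -0.003]
contact_force: [-0.1, 1.1, -0.7]
opening: 0.602
```

```bash
python3 - <<'E'
from h import *
import cv2
for n in('side','top'):cv2.imwrite(f'pics/{n}12.png',vision.snapshot(n)[:,:,::-1])
i=cv2.imread('pics/side12.png')
cv2.imwrite('pics/s12z.png',cv2.convertScaleAbs(cv2.resize(i[110:230,250:410],None,fx=5,fy=5,interpolation=cv2.INTER_CUBIC),alpha=1.8))
s=get_state();print(s['clock'],s['tool_pos'],s['contact_force'])
E
```

```text
18.175 [ 0.52690778 -0.04935684  0.27856939] [ 0.06962529  1.1656654  -0.22280988]
```

View pics/s12z.png

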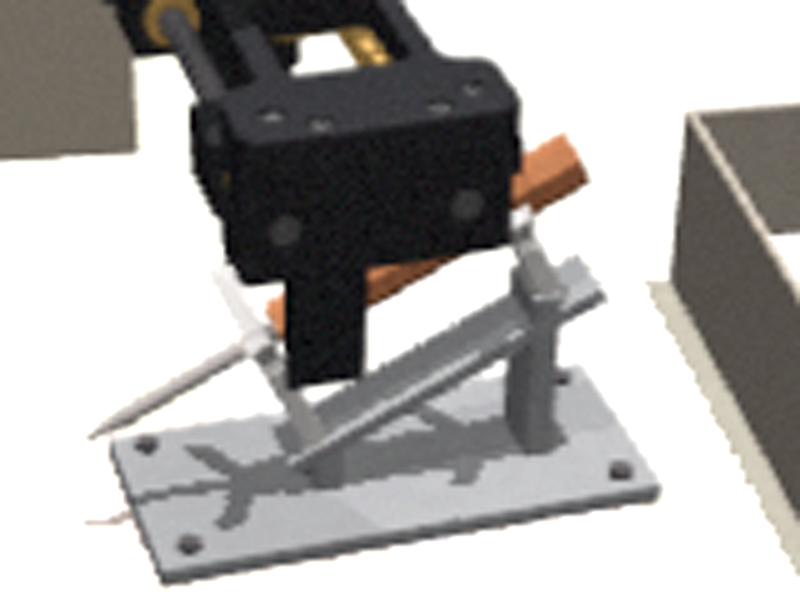

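View pics/top12.png

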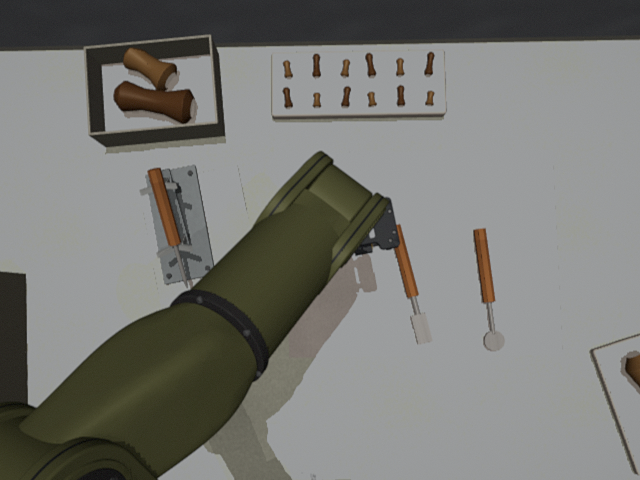

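```bash
python3 -c "
from plant import r
print(r.finish_job())"
```

```text
the job is handed in; nothing more can be done
None
```

The pick is lying in the two-fork rest, point down the slope, and I handed the job in at about 18.2 s of the 35 s allowed. No verdict was reported.

- **First attempt:** I picked it up square to the handle, but the wrist reached its joint limits (joints 5 and 6) when tilted to the slope. I laid the pick back on the table and gripped it again with the gripper tilted 25°, so the gripper stayed vertical over the rest.
- **Placing:** I set it into both forks with about 12 N of contact. After release it stayed put, roughly 5–9 mm short of the lower fork. I gripped it again lightly and slid it about 5 mm down the slope.

**Last checks:**
- **Pick:** The last two pictures show the handle in the upper fork and the bare shank in the lower fork. The handle's front end looks about 2 mm above the lower fork by eye; it is not pressed against it.
- **Robot:** The gripper is open and well clear, with the contact-force readings back to noise level.
- **Other tools:** The chisel and scraper look unmoved in the top picture.

**What disagreed:** The two cameras differed by about 5 mm along x and up to 10 mm along y. I lined the pick up with the rest within each camera's own picture, and the two then agreed to under 1 mm. In the last side picture the arm hid part of the handle.

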